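# Stand the toppled levelling foot upright in its deep bin

## Task

In one of the two deep blue bins a long machine levelling foot (a threaded stem with a round metal disc at its lower end) has toppled and leans against the bin's wall. Tip it upright so that it stands by itself with its disc flat on the floor of that same bin, without lifting its disc out of the bin. Leave the short levelling foot beside it standing where it is, and leave the plain threaded bar in the other bin alone.

Things in the scene. Friction and masses are not known exactly. Their poses are not given: they have to be found in the camera images.
- foot_mid (a point): Centre, half-way up, of the long levelling foot (220 mm, 0.4 kg); z along it from disc to free end, each 110 mm away. Steel stem 16 mm thick; pale metal disc 70 mm wide, 14 mm thick, with a 27 mm nut on it. Starts leaning about 35 degrees to the bin's +x, disc edge in the corner of floor and -x wall, stem on the +x wall's rim, its top 60 mm sticking out over the rim, free to grip.
- bin_in (a point): Centre of the inner floor of the fixed, deep blue plastic bin with both levelling feet. x across it (115.5 mm between walls), y along it (190 mm between walls), z up. Walls and floor 4 mm thick; rim 130 mm above the inner floor. The feet are side by side along y, about 50 mm either side of the centre, in either order.
- short_foot_mid (a point): Centre (half-way up) of the short levelling foot standing upright in the same bin: 90 mm tall, 56 mm disc, 16 mm stem. z axis up its stem. To be left as it is.
- bar_mid (a point): Centre of the plain threaded steel bar, 230 mm long, 16 mm diameter, no disc, leaning in the other, identical blue bin. z axis along it, upwards. To be left as it is.

How it is judged:
At the end, for the whole second after the job is handed in: The long foot stands by itself inside its bin, at rest: stem within 10 degrees of vertical, disc on the inner floor (within 10 mm). The short foot stands within 10 degrees of vertical and 30 mm of its start; the plain bar is within 30 mm of its start (angle between each of foot_mid, short_foot_mid's own z axis and vertical below 0.17 rad and z of foot_mid in the frame of bin_in between 0.1 and 0.12 m and x of foot_mid in the frame of bin_in between -0.06 and 0.06 m and y of foot_mid in the frame of bin_in between -0.095 and 0.095 m and linear speed of foot below 0.03 m/s and distance of each of short_foot_mid, bar_mid from where it was at the start of the episode below 0.03 m); the robot touches nothing.
It fails at once if the long foot's disc is lifted out of the bin (its underside above the rim: centre more than 240 mm above the bin's floor) (z of foot_mid in the frame of bin_in above 0.24 m).
It fails at once if the short levelling foot is knocked over (angle between short_foot_mid's own z axis and vertical above 0.6 rad).
It fails at once if the plain bar is moved by more than 40 mm (distance of bar_mid from where it was at the start of the episode above 0.04 m).
It also fails if it takes over 35 s, if anything falls off the work surface, if the arm or the gripper's body presses on something with over 40 N, if the wrist force passes 120 N, or if a joint passes its speed limit or range.

## Robot

A 6-joint arm with a two-finger parallel gripper is mounted at the origin on the work surface. World frame = base frame: x ahead of the robot, y to its left, z up, the work surface at z = 0. Lengths are in m, angles in rad, forces in N, time in s.
With the tool pointing down it reaches from about 0.35 to 0.775 m from the base axis. Payload 7.3 kg.
Tool frame: the origin (TCP) lies on the mounting face of the last link; the fingertips stand 178 mm ahead of it and the grasp point (between the pads) lies 159 mm ahead of it; z points along the fingers, x is the direction in which the jaws open and shut, and the axes are right-handed (so a half turn about z gives the same grasp; the last joint's range is limited). The gripper opens to 92 mm and grips with 3 to 60 N. Pads are 19 mm wide; open, the fingers measure 130 mm over their backs; the gripper's body (75 mm by 190 mm) begins 47 mm behind the grasp point.
Start: joints at [-1.44, 0.342, 1.524, -0, 1.275, -0.146], TCP at [0.143, -0.505, 0.405] pointing down, gripper open.
Joint ranges: [-2.53, 2.53], [-0.77, 2.02], [0.04, 2.7], [-1, 4.14], [0.28, 2.66], [-3.11, 3.11]. Speed limits (rad/s): [2.57, 2.57, 3.14, 3.14, 3.14, 3.14].

## Interface

Orientations are given as a unit quaternion [w, x, y, z].
In Python, from rig import env gives the robot as it stands.
- The arm moves only by the tool carry_out, never from a script. Its argument "motion" is text: rows parted by semicolons, each of 7 numbers parted by spaces: the opening in per cent of the stroke, from 0 (shut) to 100 (fully open), then the shift along the tool's x, y, z scaled (see below), then the turn, a rotation vector about the tool's x, y, z scaled (see below). A call has exactly 5 rows; each row shifts and turns the commanded pose from where the row before left it, along the tool's axes as they then stand; what a row does not reach is not made up. The controller multiplies each number of a shift by 30 mm and each number of a turn by 0.1 rad. A row lasts 1/10 s, in which the tool goes at most 50 mm and 8.59 degrees, less where a joint would pass 70% of its speed; a pose out of reach is approached as far as the arm can. A call with a number of a shift or a turn outside -1 to 1 is refused whole. A call with a gripper value outside its range is refused whole. The fingers move at their own pace and stop on an object; "grip_force" is the grip in N (left out, the last holds). Time passes only in rows, so rows that do not move let the fingers close, or fill a call up. It gives the time, the measured TCP pose, the force and the opening at its end, in the units of the state.
- env.get_state(): the state, without advancing time (a new reading comes with each control period).
- env.read_camera(name): name is "side" or "top" or "wrist"; returns the picture (480x640x3 uint8, red, green, blue); there is no depth.
- env.get_calibration(name): a dict with "K" (3x3 intrinsics, pixels), "R" (3x3) and "t" (3): a world point X has camera coordinates R X + t. Camera axes: x right, y down, z forward; pixel columns grow to the right and rows downward; lengths in m; the calibration is good to about 2 mm. The wrist camera is an equidistant fisheye: a pixel r from the principal point sees the ray r / f radians off the axis. A picture is of the moment at which its call begins: read the wrist's pose just before it. get_calibration takes no time and is no camera call; for the wrist camera it gives the pose at the moment of the call.
- env.finish_job(): hands the job in, once; it reports no verdict.
The state is a dict: "t": time; "joint_positions": joint angles; "qvel": joint speeds; "tau": joint torques, N m; "tool_pos": TCP position; "ee_rot": TCP orientation; "wrist_force": force on the tool from outside, world axes, zero at the start; "wrist_torque": the same for the moment, N m; "gripper_width": finger opening in m.
Only numpy, scipy, OpenCV 4.12 (cv2) and the standard library are available. Lean on these libraries where they do the work, as an engineer would, in place of code of your own. Each camera call takes 0.05 s, during which the arm holds its last target.

## Working session

There is one attempt and no reset: what is moved stays moved. The work goes in short steps, Python scripts to look and compute and a tool call to move; the robot and the scene stay as the last step left them, time stands still between calls to the robot, and variables do not carry over. Pictures are saved under pics/ and viewed, and the job is handed in when it is done.

Besides the shell and the picture viewer there is one more tool, called after "Request:" as a command line: name --argument value ..., lists and objects as JSON in quotes. carry_out: Moves the arm, as the interface text tells. Shifts and turns lie within -1 to 1; 1 stands for 30 mm of shift or 0.1 rad of turn. Its arguments: {"type":"object","properties":{"motion":{"type":"string"},"grip_force":{"type":"number"}},"required":["motion"]}

```bash
mkdir -p pics; ls
python3 - <<'E'
from rig import env
import cv2,numpy as np
print(env.get_state())
for n in("side","top","wrist"):
    c=env.get_calibration(n); print(n,c)
    cv2.imwrite(f"pics/{n}0.png",env.read_camera(n)[:,:,::-1])
E
```

```text
pics
{'t': 0.0, 'joint_positions': array([-1.43999377e+00,  3.42718190e-01,  1.52502345e+00, -7.44285342e-06,
        1.27539271e+00, -1.45996231e-01]), 'qvel': array([-0.00167389,  0.00175246,  0.00042569, -0.0012478 , -0.00049201,
       -0.00089906]), 'tau': array([ 9.69883399e-05, -4.31234050e+01, -2.44217044e+01,  7.20440154e-02,
        5.61321003e-02, -1.31546972e-04]), 'tool_pos': array([ 0.14347503, -0.50487196,  0.40404486]), 'ee_rot': array([-5.46700634e-04,  7.97896933e-01, -6.02793406e-01, -5.43452650e-04]), 'wrist_force': array([-0.24344865,  0.22547027, -0.39379899]), 'wrist_torque': array([-0.03202382,  0.06016154,  0.03258779]), 'gripper_width': 0.09160801686750311}
side {'K': array([[605.43830501,   0.        , 313.64759244],
       [  0.        , 605.43830501, 234.02734699],
       [  0.        ,   0.        ,   1.        ]]), 'R': array([[-0.81610508, -0.57780976,  0.01041078],
       [-0.45301953,  0.62845721, -0.63230913],
       [ 0.35881166, -0.52074698, -0.77464623]]), 't': array([0.4196644 , 0.28762263, 0.84449355])}
top {'K': array([[522.05812163,   0.        , 311.14125809],
       [  0.        , 522.05812163, 240.28955761],
       [  0.        ,   0.        ,   1.        ]]), 'R': array([[-0.02814332, -0.99895876, -0.03590745],
       [-0.99516453,  0.03138196, -0.09307382],
       [ 0.09410376,  0.03311441, -0.99501152]]), 't': array([0.01815127, 0.494158  , 0.92737428])}
wrist {'K': array([[371.64829954,   0.        , 316.98291664],
       [  0.        , 371.64829954, 235.09114136],
       [  0.        ,   0.        ,   1.        ]]), 'R': array([[ 2.73782507e-01, -9.61791266e-01, -8.36528921e-04],
       [-9.17954217e-01, -2.61563292e-01,  2.98235978e-01],
       [-2.87059564e-01, -8.08838986e-02, -9.54491803e-01]]), 't': array([-0.52620867, -0.0372182 ,  0.39093898])}
```

View pics/side0.png

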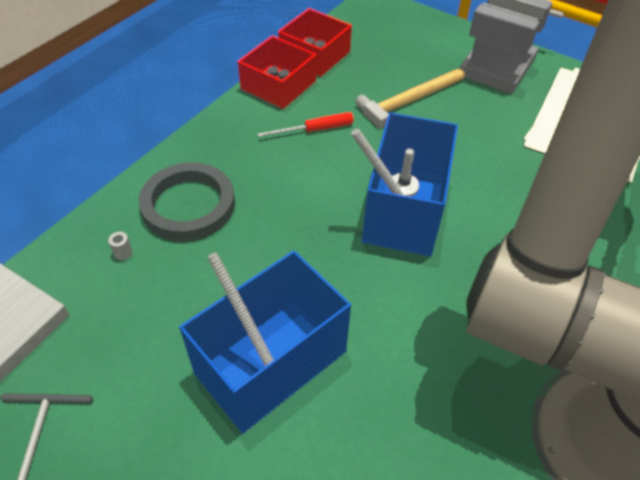

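View pics/top0.png

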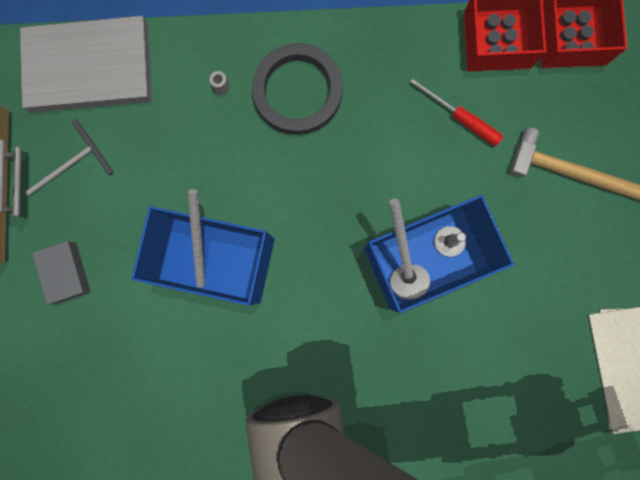

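View pics/wrist0.png

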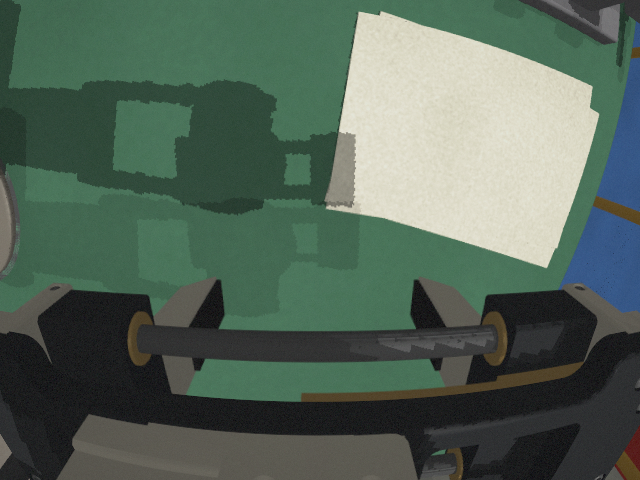

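The top view shows the feet bin with rim corners near (370,242), (481,196), (512,265) and (401,311). The long foot's tip is at (396,201) and its disc at (410,280). The short foot is at (450,241), and the bar is in the left bin. In the side view the long foot's tip is at (355,132). Next I'll crop and measure.

```bash
cat > h.py <<'E'
from rig import env
import cv2,numpy as np
def ray(cal,p):
    d=np.array([*cv2.undistortPoints(np.array([[p]],float),cal["K"],None)[0,0],1.])
    R=cal["R"];return -R.T@cal["t"],R.T@d
def plane(cal,p,z):
    o,d=ray(cal,p);return o+d*(z-o[2])/d[2]
def tri(c1,p1,c2,p2):
    P=[c["K"]@np.c_[c["R"],c["t"]] for c in(c1,c2)]
    X=cv2.triangulatePoints(P[0],P[1],np.array(p1,float).reshape(2,1),np.array(p2,float).reshape(2,1))
    return X[:3,0]/X[3,0]
def proj(c,X):
    v=c["K"]@(c["R"]@X+c["t"]);return v[:2]/v[2]
E
python3 - <<'E'
import cv2,numpy as np
t=cv2.imread("pics/top0.png");s=cv2.imread("pics/side0.png")
a=cv2.resize(t[185:325,350:530],None,fx=4.4,fy=4.2,interpolation=cv2.INTER_CUBIC)
cv2.imwrite("pics/tc.png",cv2.resize(t[185:325,350:530],None,fx=4,fy=4,interpolation=cv2.INTER_CUBIC))
cv2.imwrite("pics/sc.png",cv2.resize(s[105:255,330:480],None,fx=4,fy=4,interpolation=cv2.INTER_CUBIC))
E
```

```text
(no output)
```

View pics/tc.png

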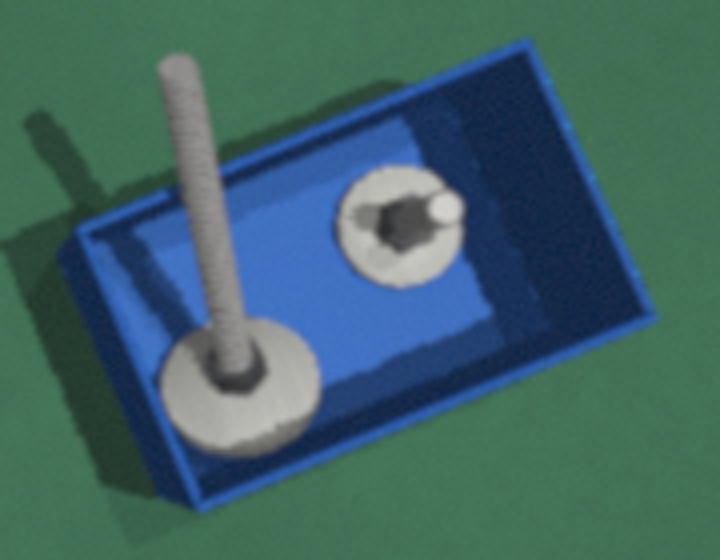

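View pics/sc.png

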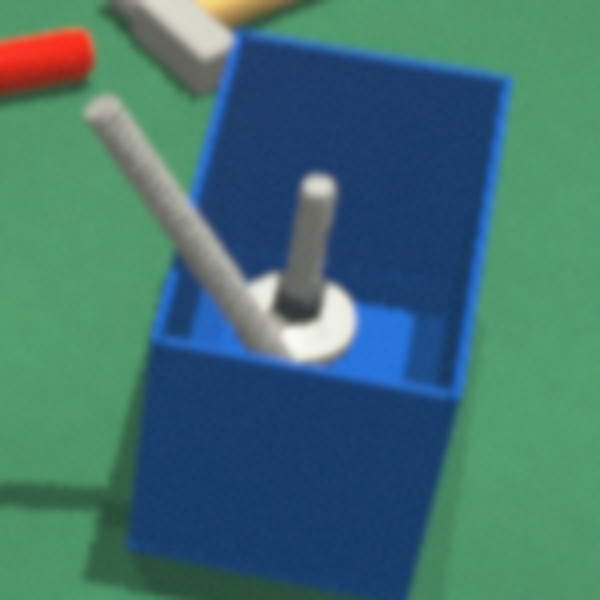

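Run:
```python
from h import *
T=env.get_calibration("top");S=env.get_calibration("side")
f=lambda x,y:(350+(x+.5)/4-.5,185+(y+.5)/4-.5)
g=lambda x,y:(330+(x+.5)/4-.5,105+(y+.5)/4-.5)
C=np.array([plane(T,f(*p),.134) for p in[(78,232),(532,40),(655,318),(200,510)]])
print(C);c=C.mean(0)
ey=(C[0]-C[1]+C[3]-C[2]);print("len",np.linalg.norm(ey)/2);ey/=np.linalg.norm(ey)
ex=np.array([ey[1],-ey[0],0]);print("wid",(C[0]+C[1]-C[2]-C[3])@ex/2,"c",c,"ex",ex,"ey",ey,np.arctan2(ex[1],ex[0]))
tip=tri(T,f(179,64),S,g(102,108));print("tip",tip, "reproj",proj(T,tip)-f(179,64),proj(S,tip)-g(102,108))
# axis
def pl(cal,p,q):
    o,d=ray(cal,p);_,e=ray(cal,q);n=np.cross(d,e);return n/np.linalg.norm(n)
a=np.cross(pl(T,f(179,64),f(234,355)),pl(S,g(102,108),g(262,333)));a/=np.linalg.norm(a)
if a[2]<0:a=-a
print("axis",a,"in bin",a@ex,a@ey,a[2],"lean",np.degrees(np.arccos(a[2])))
B=np.r_[c[:2],.004]
for s in(0,30,110,220):
    p=tip-a*s;print(s,p,(p-B)@ex,(p-B)@ey,p[2]-.004)
```

```text
[[ 0.47733544 -0.09303031  0.134     ]
 [ 0.54881152 -0.27716795  0.134     ]
 [ 0.43614906 -0.31867276  0.134     ]
 [ 0.36578944 -0.13674644  0.134     ]]
len 0.19629072427559813
wid 0.11992671472259966 c [ 0.45702136 -0.20640437  0.134     ] ex [0.93245355 0.36128988 0.        ] ey [-0.36128988  0.93245355  0.        ] 0.36965083957717165
tip [ 0.5305486  -0.12851626  0.20075439] reproj [0.74584006 1.49160812] [-1.15055875 -0.24443032]
axis [0.5451874  0.2019307  0.81363056] in bin 0.581317446407137 -0.008679692379252037 0.8136305607847377 lean 35.54782096967038
0 [ 0.5305486  -0.12851626  0.20075439] 0.09670091737998582 0.0460623988437017 0.19675438933669406
30 [-15.82507346  -6.18643724 -24.20816243] -17.342822474834126 0.30645317022126145 -24.21216243420544
110 [-59.44006561 -22.34089319 -89.2986073 ] -63.848218187405095 1.00082856056143 -89.30260729698446
220 [-119.41067982  -44.55327012 -178.79796898] -127.79313729219017 1.9555947222791519 -178.8019689833056
```

```bash
cat >> h.py <<'E'
from scipy.spatial.transform import Rotation as Rn
from scipy.linalg import logm,expm
EX=np.array([.93245,.36129,0]);EY=np.array([-.36129,.93245,0]);EZ=np.array([0,0,1.]);B=np.array([.457,-.2064,.004])
def cur():
    s=env.get_state();q=s["ee_rot"];T=np.eye(4);T[:3,:3]=Rn.from_quat([q[1],q[2],q[3],q[0]]).as_matrix();T[:3,3]=s["tool_pos"];return T,s
def toolR(lean): # tool z along -(stem axis)
    z=-(np.sin(lean)*EX+np.cos(lean)*EZ);x=-EY;return np.c_[x,np.cross(z,x),z]
def pose(g,lean,d=.159): # g: grasp point world
    T=np.eye(4);T[:3,:3]=toolR(lean);T[:3,3]=g-d*T[:3,2];return T
def plan(T1,n):
    T0,s=cur();L=np.real(logm(np.linalg.inv(T0)@T1));st=expm(L/n)
    sh=st[:3,3]/.03;tu=Rn.from_matrix(st[:3,:3]).as_rotvec()/.1
    print("t",s["t"],"rows",n,"shift",sh.round(3),"turn",tu.round(3))
    T=T0
    for i in range(n):
        T=T@st
        if i%max(1,n//5)==0 or i==n-1: print(i+1,T[:3,3].round(3),"tip",(T[:3,3]+.178*T[:3,2]).round(3))
def inbin(p): p=p-B;return np.array([p@EX,p@EY,p[2]])
E
python3 - <<'E'
from h import *
lean=np.radians(35.3);a=np.sin(lean)*EX+np.cos(lean)*EZ
tip=B+.0965*EX+.0462*EY+.199*EZ
g=tip-.025*a;print(tip,g,pose(g,lean))
for l in(0,):
  W=pose(g+.0*a,0);W[:3,3]=[.50,-.25,.47];plan(W,20)
plan(pose(g+.1*a,lean),25)
E
```

```text
[ 0.53028983 -0.12845633  0.203     ] [ 0.51681924 -0.13367568  0.18259656] [[ 0.36129    -0.7610075  -0.53882334  0.60249215]
 [-0.93245    -0.29486235 -0.20877418 -0.10048058]
 [-0.          0.57785385 -0.81613759  0.31236244]
 [ 0.          0.          0.          1.        ]]
t 0.15 rows 20 shift [-0.216 -0.698 -0.109] turn [-0.     0.001 -0.046]
1 [ 0.162 -0.493  0.408] tip [ 0.162 -0.493  0.23 ]
5 [ 0.235 -0.444  0.421] tip [ 0.235 -0.444  0.243]
9 [ 0.307 -0.394  0.434] tip [ 0.307 -0.394  0.256]
13 [ 0.378 -0.343  0.447] tip [ 0.378 -0.343  0.269]
17 [ 0.448 -0.29   0.46 ] tip [ 0.448 -0.29   0.282]
20 [ 0.5  -0.25  0.47] tip [ 0.5   -0.25   0.292]
t 0.15 rows 25 shift [-0.322 -0.809 -0.233] turn [-0.246  0.012 -0.036]
1 [ 0.164 -0.489  0.411] tip [ 0.16  -0.49   0.233]
6 [ 0.269 -0.408  0.437] tip [ 0.244 -0.416  0.261]
11 [ 0.374 -0.323  0.447] tip [ 0.329 -0.339  0.276]
16 [ 0.478 -0.237  0.442] tip [ 0.414 -0.261  0.278]
21 [ 0.579 -0.15   0.421] tip [ 0.497 -0.181  0.267]
25 [ 0.656 -0.08   0.394] tip [ 0.56  -0.117  0.249]
```

Request:
carry_out --motion "80 -0.32 -0.81 -0.23 -0.25 0.01 -0.04;80 -0.32 -0.81 -0.23 -0.25 0.01 -0.04;80 -0.32 -0.81 -0.23 -0.25 0.01 -0.04;80 -0.32 -0.81 -0.23 -0.25 0.01 -0.04;80 -0.32 -0.81 -0.23 -0.25 0.01 -0.04" --grip_force 40

```text
t: 0.65
tool_pos: [0.2487, -0.4236, 0.4331]
ee_rot: [0.052, 0.802, -0.594, -0.036]
wrist_force: [1.3, 0.1, -0.7]
gripper_width: 0.0731
```

Request:
carry_out --motion "80 -0.32 -0.81 -0.23 -0.25 0.01 -0.04;80 -0.32 -0.81 -0.23 -0.25 0.01 -0.04;80 -0.32 -0.81 -0.23 -0.25 0.01 -0.04;80 -0.32 -0.81 -0.23 -0.25 0.01 -0.04;80 -0.32 -0.81 -0.23 -0.25 0.01 -0.04"

```text
t: 1.15
tool_pos: [0.3541, -0.3399, 0.4456]
ee_rot: [0.103, 0.804, -0.582, -0.071]
wrist_force: [0.9, -0.7, -0.3]
gripper_width: 0.0731
```

Request:
carry_out --motion "80 -0.32 -0.81 -0.23 -0.25 0.01 -0.04;80 -0.32 -0.81 -0.23 -0.25 0.01 -0.04;80 -0.32 -0.81 -0.23 -0.25 0.01 -0.04;80 -0.32 -0.81 -0.23 -0.25 0.01 -0.04;80 -0.32 -0.81 -0.23 -0.25 0.01 -0.04"

```text
t: 1.65
tool_pos: [0.4583, -0.2541, 0.4422]
ee_rot: [0.154, 0.801, -0.568, -0.107]
wrist_force: [-0.7, 0.5, -0.1]
gripper_width: 0.0735
```

Request:
carry_out --motion "80 -0.32 -0.81 -0.23 -0.25 0.01 -0.04;80 -0.32 -0.81 -0.23 -0.25 0.01 -0.04;80 -0.32 -0.81 -0.23 -0.25 0.01 -0.04;80 -0.32 -0.81 -0.23 -0.25 0.01 -0.04;80 -0.32 -0.81 -0.23 -0.25 0.01 -0.04"

```text
t: 2.15
tool_pos: [0.5595, -0.1666, 0.4232]
ee_rot: [0.204, 0.796, -0.552, -0.142]
wrist_force: [0.1, 0.1, 0.2]
gripper_width: 0.0735
```

Request:
carry_out --motion "80 -0.32 -0.81 -0.23 -0.25 0.01 -0.04;80 -0.32 -0.81 -0.23 -0.25 0.01 -0.04;80 -0.32 -0.81 -0.23 -0.25 0.01 -0.04;80 -0.32 -0.81 -0.23 -0.25 0.01 -0.04;80 0 0 0 0 0 0"

```text
t: 2.65
tool_pos: [0.6377, -0.0943, 0.3948]
ee_rot: [0.243, 0.791, -0.536, -0.17]
wrist_force: [-0.1, -0.3, -0.9]
gripper_width: 0.0736
```

Run:
```python
from h import *
lean=np.radians(35.3);a=np.sin(lean)*EX+np.cos(lean)*EZ
tip=B+.0965*EX+.0462*EY+.199*EZ
g=tip-.025*a
print(env.get_state()["joint_positions"])
cv2.imwrite("pics/w1.png",env.read_camera("wrist")[:,:,::-1])
cv2.imwrite("pics/s1.png",env.read_camera("side")[:,:,::-1])
plan(pose(g+.05*a,lean),5)
```

```text
[-0.19941643  0.73335398  0.94993807 -0.33516256  1.96433704  0.94245263]
t 2.75 rows 5 shift [-0.056 -0.144  0.254] turn [-0.029  0.004  0.016]
1 [ 0.635 -0.095  0.388] tip [ 0.541 -0.131  0.242]
2 [ 0.634 -0.094  0.379] tip [ 0.539 -0.13   0.233]
3 [ 0.632 -0.093  0.371] tip [ 0.537 -0.129  0.225]
4 [ 0.631 -0.091  0.362] tip [ 0.535 -0.128  0.216]
5 [ 0.629 -0.09   0.353] tip [ 0.534 -0.127  0.208]
```

View pics/w1.png

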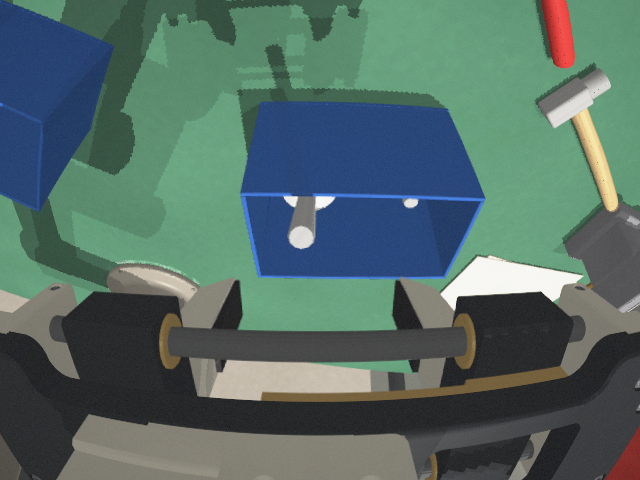

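View pics/s1.png

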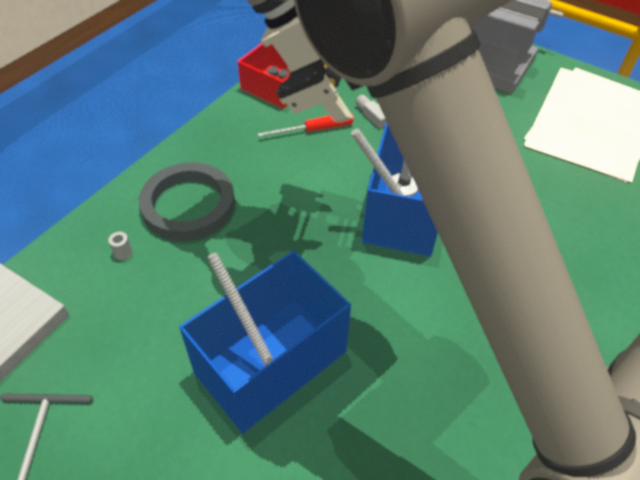

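The wrist view shows the stem tip at (301,237), and nothing has been disturbed. I'll check the measured tip against that ray.

Run:
```python
from h import *
c=env.get_calibration("wrist")
lean=np.radians(35.3);a=np.sin(lean)*EX+np.cos(lean)*EZ
tip=B+.0965*EX+.0462*EY+.199*EZ
v=c["R"]@tip+c["t"];th=np.arctan2(np.hypot(v[0],v[1]),v[2]);r=c["K"][0,0]*th;u=v[:2]/np.hypot(v[0],v[1])*r+c["K"][:2,2]
print("pred px",u,"range",v[2])
# measured ray, closest point to tip
p=np.array([301,237])-c["K"][:2,2];r=np.hypot(*p);th=r/c["K"][0,0];d=np.r_[np.sin(th)*p/r,np.cos(th)];d=c["R"].T@d;o=-c["R"].T@c["t"]
q=o+d*((tip-o)@d);print("offset (bin)",inbin(q)-inbin(tip))
```

```text
pred px [299.85242766 234.21221028] range 0.21149715083581422
offset (bin) [-0.00099307 -0.00066596  0.00123215]
```

Request:
carry_out --motion "80 -0.06 -0.14 0.25 -0.03 0 0.02;80 -0.06 -0.14 0.25 -0.03 0 0.02;80 -0.06 -0.14 0.25 -0.03 0 0.01;80 -0.06 -0.14 0.25 -0.03 0 0.02;80 -0.06 -0.15 0.26 -0.03 0 0.01"

```text
t: 3.25
tool_pos: [0.6287, -0.0898, 0.3538]
ee_rot: [0.25, 0.786, -0.539, -0.172]
wrist_force: [-0.3, -0.9, -0.7]
gripper_width: 0.0733
```

Run:
```python
from h import *
lean=np.radians(35.3);a=np.sin(lean)*EX+np.cos(lean)*EZ
tip=B+.0965*EX+.0462*EY+.199*EZ
g=tip-.025*a
plan(pose(g,lean),8)
```

```text
t 3.25 rows 8 shift [ 0.002 -0.003  0.209] turn [-0.001  0.003 -0.002]
1 [ 0.625 -0.091  0.349] tip [ 0.529 -0.128  0.203]
2 [ 0.622 -0.092  0.343] tip [ 0.526 -0.129  0.198]
3 [ 0.619 -0.094  0.338] tip [ 0.523 -0.131  0.193]
4 [ 0.616 -0.095  0.333] tip [ 0.52  -0.132  0.188]
5 [ 0.612 -0.096  0.328] tip [ 0.516 -0.133  0.183]
6 [ 0.609 -0.098  0.323] tip [ 0.513 -0.135  0.177]
7 [ 0.606 -0.099  0.318] tip [ 0.51  -0.136  0.172]
8 [ 0.602 -0.1    0.312] tip [ 0.507 -0.138  0.167]
```

Request:
carry_out --motion "80 0 0 0.25 0 0 0;80 0 0 0.25 0 0 0;80 0 0 0.25 0 0 0;80 0 0 0.25 0 0 0;80 0 0 0.25 0 0 0"

```text
t: 3.75
tool_pos: [0.6085, -0.0976, 0.3235]
ee_rot: [0.249, 0.786, -0.539, -0.172]
wrist_force: [0.0, -0.2, 0.5]
gripper_width: 0.0734
```

Request:
carry_out --motion "80 0 0 0.2 0 0 0;80 0 0 0.2 0 0 0;60 0 0 0 0 0 0;40 0 0 0 0 0 0;25 0 0 0 0 0 0"

```text
t: 4.25
tool_pos: [0.6026, -0.0999, 0.3143]
ee_rot: [0.249, 0.786, -0.539, -0.171]
wrist_force: [0.7, 1.0, -0.2]
gripper_width: 0.0541
```

Run:
```python
from h import *
T,s=cur();print(s["wrist_force"],s["gripper_width"],inbin(T[:3,3]+.159*T[:3,2]))
cv2.imwrite("pics/w2.png",env.read_camera("wrist")[:,:,::-1])
```

```text
[ 0.74107452  0.99860276 -0.15749203] 0.05410629405592398 [0.08253331 0.04698963 0.18042375]
```

View pics/w2.png

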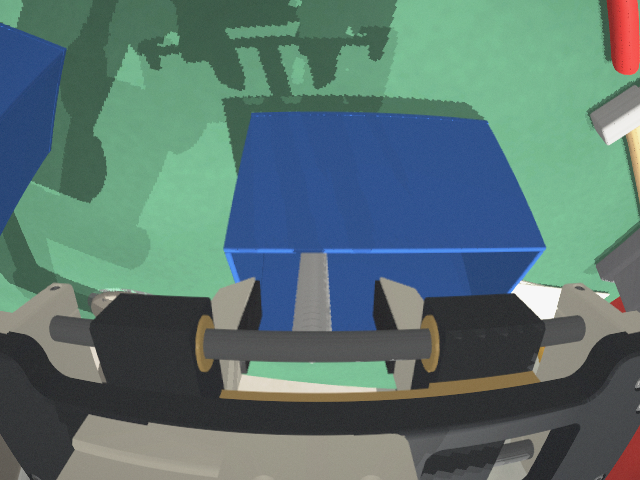

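The stem runs up between the fingers around column 313, so it is well centred. Closing now.

Request:
carry_out --motion "10 0 0 0 0 0 0;5 0 0 0 0 0 0;0 0 0 0 0 0 0;0 0 0 0 0 0 0;0 0 0 0 0 0 0" --grip_force 50

```text
t: 4.8
tool_pos: [0.6024, -0.0999, 0.314]
ee_rot: [0.249, 0.786, -0.539, -0.172]
wrist_force: [-0.2, 0.3, -0.3]
gripper_width: 0.0151
```

Request:
carry_out --motion "0 0 0 0 0 0 0;0 0 0 0 0 0 0;0 0 0 0 0 0 0;0 0 0 -0.1 0 0 0;0 0 0 -0.1 0 0 0"

```text
t: 5.3
tool_pos: [0.6056, -0.0986, 0.3186]
ee_rot: [0.249, 0.786, -0.539, -0.172]
wrist_force: [-1.4, 0.3, -3.2]
gripper_width: 0.0153
```

Run:
```python
from h import *
T,s=cur();g=T[:3,3]+.159*T[:3,2];print(s["wrist_force"],s["gripper_width"],inbin(g))
plan(pose(g-.004*EX*0-.006*EX+.03*EZ,np.radians(35.3)),8)
print('next')
```

```text
[-1.36210786  0.31182013 -3.18711053] 0.015275360489769386 [0.08567885 0.04724958 0.18484838]
t 5.3 rows 8 shift [-0.002  0.092 -0.088] turn [-0.     0.003 -0.001]
1 [ 0.605 -0.099  0.322] tip [ 0.509 -0.136  0.177]
2 [ 0.604 -0.099  0.326] tip [ 0.508 -0.136  0.181]
3 [ 0.603 -0.099  0.33 ] tip [ 0.507 -0.136  0.185]
4 [ 0.603 -0.099  0.334] tip [ 0.507 -0.136  0.188]
5 [ 0.602 -0.1    0.337] tip [ 0.506 -0.137  0.192]
6 [ 0.601 -0.1    0.341] tip [ 0.505 -0.137  0.196]
7 [ 0.601 -0.1    0.345] tip [ 0.505 -0.137  0.2  ]
8 [ 0.6   -0.1    0.349] tip [ 0.504 -0.138  0.203]
next
```

Request:
carry_out --motion "0 0 0.08 -0.11 0 0 0;0 0 0.08 -0.11 0 0 0;0 0 0.08 -0.11 0 0 0;0 0 0.08 -0.11 0 0 0;0 0 0.08 -0.11 0 0 0"

```text
t: 5.8
tool_pos: [0.6054, -0.0988, 0.3398]
ee_rot: [0.249, 0.786, -0.539, -0.172]
wrist_force: [-0.0, -0.5, -3.4]
gripper_width: 0.0153
```

Run:
```python
from h import *
T,s=cur();g=T[:3,3]+.159*T[:3,2];print(s["wrist_force"],s["wrist_torque"],s["gripper_width"],inbin(g))
gt=B+.0*EX+.047*EY+.212*EZ
plan(pose(gt,0),15)
# disc path check: foot bottom is .195 below g along tool z
cv2.imwrite("pics/s3.png",env.read_camera("side")[:,:,::-1])
cv2.imwrite("pics/w3.png",env.read_camera("wrist")[:,:,::-1])
T1=pose(gt,0);st=expm(np.real(logm(np.linalg.inv(T)@T1))/15)
for i in range(16):
    z=T[:3,2];b=T[:3,3]+(.159+.195)*z;e=np.cross(EY,z)
    print(i,inbin(b).round(3),inbin(b+.035*e).round(3),inbin(b-.035*e).round(3));T=T@st
```

```text
[-0.02120903 -0.48681262 -3.42352391] [ 0.29398995 -0.81471768  0.02324798] 0.015289566062187726 [0.08549337 0.04704234 0.20589588]
t 5.8 rows 15 shift [-0.     0.404  0.054] turn [ 0.41   0.001 -0.001]
1 [ 0.595 -0.103  0.345] tip [ 0.505 -0.137  0.196]
4 [ 0.564 -0.115  0.36 ] tip [ 0.491 -0.143  0.2  ]
7 [ 0.531 -0.127  0.37 ] tip [ 0.477 -0.148  0.201]
10 [ 0.497 -0.141  0.376] tip [ 0.463 -0.154  0.201]
13 [ 0.463 -0.154  0.377] tip [ 0.449 -0.159  0.199]
15 [ 0.44  -0.163  0.375] tip [ 0.44  -0.163  0.197]
0 [-0.027  0.047  0.047] [-0.056  0.047  0.067] [0.002 0.047 0.026]
1 [-0.026  0.047  0.044] [-0.055  0.047  0.063] [0.004 0.047 0.025]
2 [-0.025  0.047  0.042] [-0.055  0.047  0.06 ] [0.006 0.047 0.024]
3 [-0.023  0.047  0.039] [-0.054  0.047  0.056] [0.008 0.047 0.023]
4 [-0.022  0.047  0.037] [-0.053  0.047  0.052] [0.01  0.047 0.022]
5 [-0.02   0.047  0.035] [-0.052  0.047  0.049] [0.012 0.047 0.021]
6 [-0.018  0.047  0.033] [-0.051  0.047  0.045] [0.014 0.047 0.02 ]
7 [-0.017  0.047  0.031] [-0.05   0.047  0.042] [0.016 0.047 0.019]
8 [-0.015  0.047  0.029] [-0.048  0.047  0.039] [0.019 0.047 0.019]
9 [-0.013  0.047  0.027] [-0.047  0.047  0.035] [0.021 0.047 0.018]
10 [-0.011  0.047  0.025] [-0.045  0.047  0.032] [0.023 0.047 0.018]
11 [-0.009  0.047  0.023] [-0.043  0.047  0.029] [0.026 0.047 0.017]
12 [-0.007  0.047  0.021] [-0.042  0.047  0.026] [0.028 0.047 0.017]
13 [-0.005  0.047  0.02 ] [-0.039  0.047  0.023] [0.03  0.047 0.017]
14 [-0.002  0.047  0.018] [-0.037  0.047  0.02 ] [0.033 0.047 0.017]
15 [0.    0.047 0.017] [-0.035  0.047  0.017] [0.035 0.047 0.017]
```

View pics/w3.png

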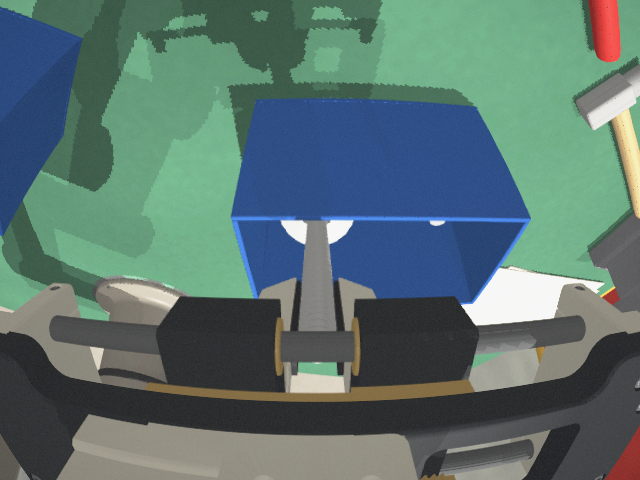

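View pics/s3.png

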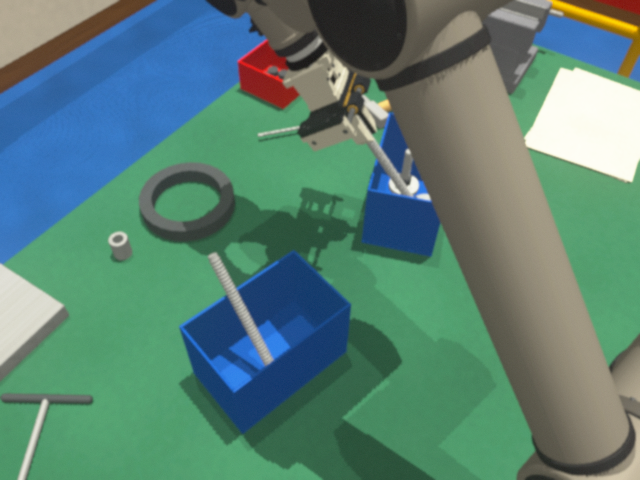

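The foot is held: the wrist reads 3.4 N and the disc is hanging at (317,230) in the wrist view. The computed disc path clears the walls, so I'll swing it upright.

Request:
carry_out --motion "0 0 0.4 0.05 0.41 0 0;0 0 0.4 0.05 0.41 0 0;0 0 0.4 0.05 0.41 0 0;0 0 0.4 0.05 0.41 0 0;0 0 0.4 0.05 0.41 0 0"

```text
t: 6.4
tool_pos: [0.5531, -0.1188, 0.3635]
ee_rot: [0.167, 0.807, -0.554, -0.115]
wrist_force: [-0.1, 0.5, -3.4]
gripper_width: 0.0153
```

Request:
carry_out --motion "0 0 0.4 0.05 0.41 0 0;0 0 0.4 0.05 0.41 0 0;0 0 0.4 0.05 0.41 0 0;0 0 0.4 0.05 0.41 0 0;0 0 0.4 0.05 0.41 0 0"

```text
t: 6.9
tool_pos: [0.4978, -0.14, 0.3756]
ee_rot: [0.084, 0.82, -0.563, -0.058]
wrist_force: [0.3, 0.2, -3.6]
gripper_width: 0.0152
```

Run:
```python
from h import *
T,s=cur();g=T[:3,3]+.159*T[:3,2];print(s["wrist_force"],s["wrist_torque"],s["gripper_width"],inbin(g))
plan(pose(B+.0*EX+.047*EY+.212*EZ,0),5)
```

```text
[ 0.29302212  0.23555696 -3.56847241] [ 0.0923405  -0.2780161  -0.00857719] 0.015212701602345311 [0.02972502 0.04734638 0.21592903]
t 6.9 rows 5 shift [0.001 0.411 0.055] turn [ 0.409  0.002 -0.004]
1 [ 0.486 -0.145  0.377] tip [ 0.459 -0.155  0.201]
2 [ 0.475 -0.149  0.377] tip [ 0.454 -0.157  0.2  ]
3 [ 0.463 -0.154  0.377] tip [ 0.45  -0.159  0.199]
4 [ 0.452 -0.158  0.376] tip [ 0.445 -0.161  0.198]
5 [ 0.44  -0.163  0.375] tip [ 0.44  -0.163  0.197]
```

Request:
carry_out --motion "0 0 0.41 0.05 0.41 0 0;0 0 0.41 0.05 0.41 0 0;0 0 0.41 0.05 0.41 0 0;0 0 0.41 0.05 0.41 0 0;0 0 0.41 0.05 0.41 0 0"

```text
t: 7.4
tool_pos: [0.4399, -0.1622, 0.3756]
ee_rot: [-0.0, 0.824, -0.566, -0.0]
wrist_force: [-0.3, -0.1, -3.1]
gripper_width: 0.0153
```

Request:
carry_out --motion "0 0 0 0.05 0 0 0;0 0 0 0.05 0 0 0;0 0 0 0.05 0 0 0;0 0 0 0.05 0 0 0;0 0 0 0 0 0 0"

```text
t: 7.9
tool_pos: [0.4411, -0.1619, 0.3692]
ee_rot: [0.0, 0.825, -0.566, -0.001]
wrist_force: [-0.2, -0.2, -3.2]
gripper_width: 0.0154
```

Run:
```python
from h import *
T,s=cur();g=T[:3,3]+.159*T[:3,2];print(s["wrist_force"],s["wrist_torque"],s["gripper_width"],inbin(g),T[:3,2])
cv2.imwrite("pics/w4.png",env.read_camera("wrist")[:,:,::-1])
cv2.imwrite("pics/s4.png",env.read_camera("side")[:,:,::-1])
cv2.imwrite("pics/t4.png",env.read_camera("top")[:,:,::-1])
```

```text
[-0.20442455 -0.17754478 -3.21588201] [ 0.04008474  0.01289821 -0.03404073] 0.01535650013893929 [0.00106999 0.04740855 0.20624761] [-1.48659358e-03  8.71344092e-04 -9.99998515e-01]
```

View pics/w4.png

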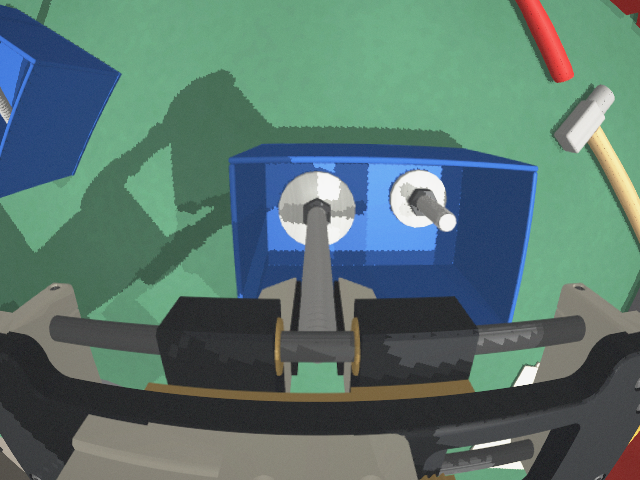

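View pics/s4.png

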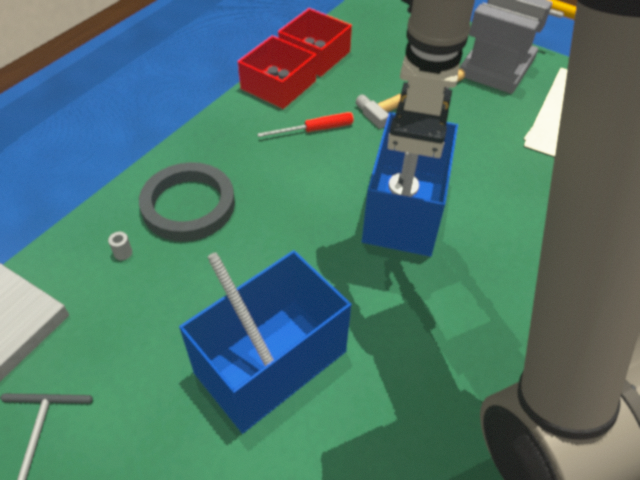

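View pics/t4.png

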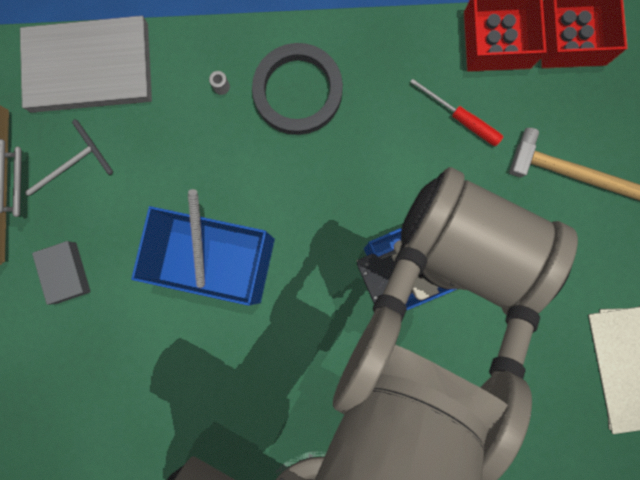

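The stem is vertical in the wrist view, with the disc at (317,208), inside the bin and clear of the short foot. I'll lower it gently until it touches the floor.

Request:
carry_out --motion "0 0 0 0.04 0 0 0;0 0 0 0.04 0 0 0;0 0 0 0.04 0 0 0;0 0 0 0.04 0 0 0;0 0 0 0.04 0 0 0"

```text
t: 8.55
tool_pos: [0.4408, -0.1622, 0.3635]
ee_rot: [-0.0, 0.824, -0.566, -0.0]
wrist_force: [-0.5, 0.0, -3.6]
gripper_width: 0.0151
```

Request:
carry_out --motion "0 0 0 0.03 0 0 0;0 0 0 0.03 0 0 0;0 0 0 0 0 0 0;0 0 0 0 0 0 0;0 0 0 0 0 0 0"

```text
t: 9.05
tool_pos: [0.4408, -0.1622, 0.3619]
ee_rot: [-0.0, 0.824, -0.566, -0.0]
wrist_force: [0.2, 0.5, -3.8]
gripper_width: 0.0154
```

Request:
carry_out --motion "0 0 0 0.03 0 0 0;0 0 0 0.03 0 0 0;0 0 0 0.03 0 0 0;0 0 0 0 0 0 0;0 0 0 0 0 0 0"

```text
t: 9.55
tool_pos: [0.4408, -0.1622, 0.3591]
ee_rot: [-0.0, 0.824, -0.566, -0.0]
wrist_force: [-0.4, -0.1, -3.8]
gripper_width: 0.0147
```

Request:
carry_out --motion "0 0 0 0.03 0 0 0;0 0 0 0.03 0 0 0;0 0 0 0 0 0 0;0 0 0 0 0 0 0;0 0 0 0 0 0 0"

```text
t: 10.05
tool_pos: [0.4409, -0.1622, 0.3578]
ee_rot: [-0.0, 0.824, -0.566, 0.0]
wrist_force: [0.8, 1.2, 4.5]
gripper_width: 0.0149
```

The wrist force flipped to +4.5 N, so the disc is on the floor. I'll ease the grip and open.

Request:
carry_out --motion "0 0 0 0 0 0 0;0 0 0 0 0 0 0;19 0 0 0 0 0 0;22 0 0 0 0 0 0;26 0 0 0 0 0 0" --grip_force 5

```text
t: 10.55
tool_pos: [0.4407, -0.1622, 0.357]
ee_rot: [0.0, 0.824, -0.566, -0.001]
wrist_force: [-0.5, 0.7, -0.1]
gripper_width: 0.0229
```

Request:
carry_out --motion "35 0 0 0 0 0 0;45 0 0 0 0 0 0;55 0 0 0 0 0 0;60 0 0 0 0 0 0;60 0 0 0 0 0 0"

```text
t: 11.05
tool_pos: [0.4408, -0.1622, 0.3574]
ee_rot: [-0.0, 0.824, -0.566, -0.0]
wrist_force: [0.5, -0.2, -0.1]
gripper_width: 0.0542
```

Run:
```python
from h import *
T,s=cur();print(s["wrist_force"],s["gripper_width"])
cv2.imwrite("pics/w5.png",env.read_camera("wrist")[:,:,::-1])
```

```text
[ 0.53370902 -0.15834908 -0.12685503] 0.054245934065318545
```

View pics/w5.png

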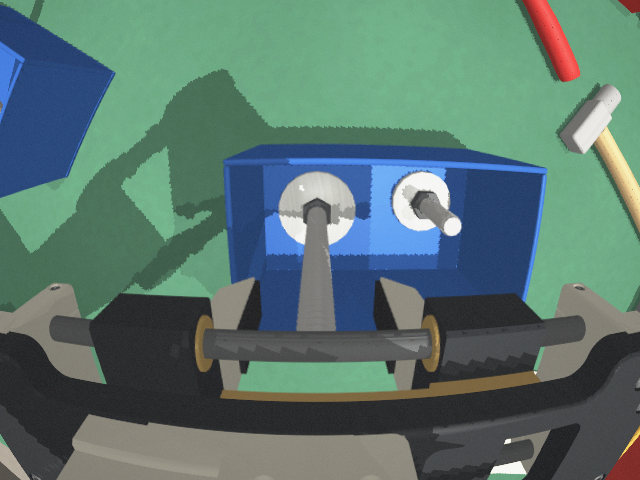

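The foot stands on its own between the open fingers, with its disc at (317,208). I'll back the gripper straight up.

Request:
carry_out --motion "60 0 0 -0.3 0 0 0;60 0 0 -0.4 0 0 0;60 0 0 -0.6 0 0 0;60 0 0 -0.6 0 0 0;60 0 0 -0.6 0 0 0"

```text
t: 11.6
tool_pos: [0.4408, -0.1621, 0.4338]
ee_rot: [-0.0, 0.824, -0.566, -0.0]
wrist_force: [-0.1, -0.5, 0.9]
gripper_width: 0.0548
```

Request:
carry_out --motion "60 0 0 -0.5 0 0 0;60 0 0.7 -0.2 0 0 0;60 0 0.8 0 0 0 0;60 0.8 0.5 0 0 0 0;60 0.8 0.5 0 0 0 0"

```text
t: 12.1
tool_pos: [0.3875, -0.2343, 0.4545]
ee_rot: [-0.0, 0.825, -0.566, 0.0]
wrist_force: [-0.2, 0.4, -0.2]
gripper_width: 0.0554
```

Request:
carry_out --motion "60 0.9 0 0 0 0 0;60 0.9 0 0 0 0 0;60 0.9 0 0 0 0 0;60 0.9 0 0 0 0 0;60 0 0 0 0 0 0"

```text
t: 12.6
tool_pos: [0.4274, -0.3372, 0.4532]
ee_rot: [0.0, 0.824, -0.567, -0.0]
wrist_force: [1.0, -0.5, -0.5]
gripper_width: 0.0552
```

Run:
```python
from h import *
T,s=cur();print(s["wrist_force"],s["tool_pos"],s["t"])
t=env.read_camera("top")[:,:,::-1];u=env.read_camera("side")[:,:,::-1]
cv2.imwrite("pics/v6.png",np.hstack([cv2.resize(t[180:330,340:540],(400,300)),cv2.resize(u[90:270,320:500],(400,400))[:300]]))
cv2.imwrite("pics/t6.png",t);cv2.imwrite("pics/s6.png",u)
```

```text
[ 0.98470753 -0.46002036 -0.50600481] [ 0.42735052 -0.3371641   0.45317875] 12.6
```

View pics/t6.png

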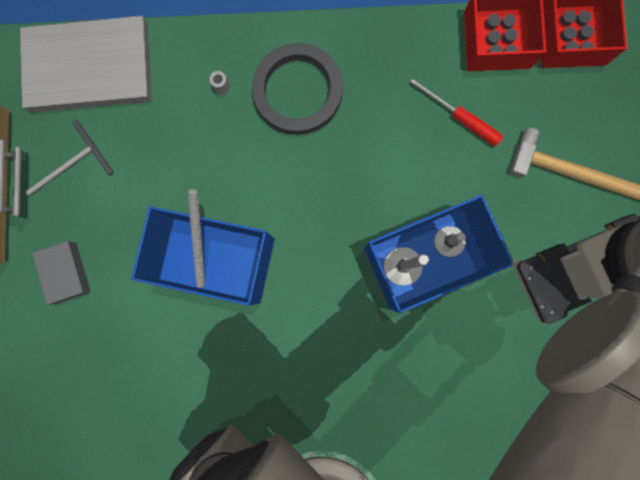

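View pics/s6.png

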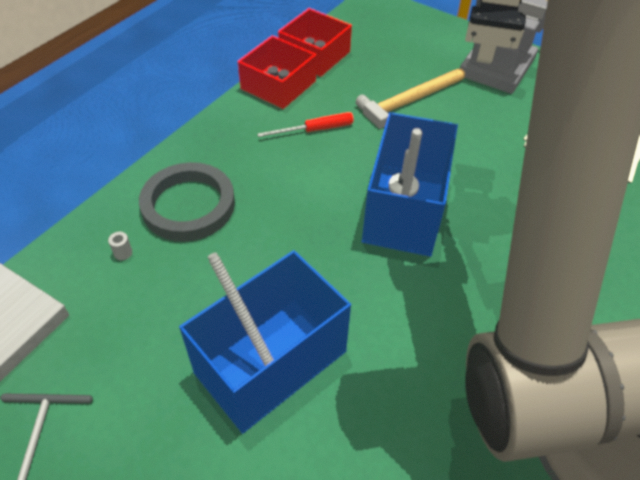

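In the top view the long foot's tip is at (424,260) and its disc at (403,266). The short foot is still at (450,241) and the bar is unchanged. The side view shows the tip at (417,131). One numeric check, then I'll hand in.

Run:
```python
from h import *
T=env.get_calibration("top");S=env.get_calibration("side")
tip=inbin(tri(T,(424,260),S,(417,131)));d=inbin(plane(T,(403.5,266),.018))
print("tip",tip,"disc top",d,"tilt deg",np.degrees(np.arctan2(np.hypot(*(tip-d)[:2]),.206)))
a=cv2.imread("pics/top0.png");b=cv2.imread("pics/top0.png"*0+"pics/t6.png")
for n,(x0,x1,y0,y1) in {"bar":(130,275,185,310),"short":(434,468,225,257)}.items():
    print(n,"mean diff",cv2.absdiff(a,b)[y0:y1,x0:x1].mean())
print(env.finish_job())
```

```text
tip [0.00141686 0.04582628 0.21870969] disc top [0.00277749 0.04605883 0.014     ] tilt deg 0.3839207084146627
bar mean diff 4.116524137931035
short mean diff 31.798406862745097
the job is handed in; nothing more can be done
None
```

The long levelling foot now stands upright by itself in its bin, and the job is handed in (finished at about 12.7 s of the 35 s limit). I gripped the stem near its top with the tool in line with it and lifted it about 25 mm inside the bin. I then swung it to vertical over the bin's mid-width, lowered it until the wrist felt the floor, released it and moved the arm clear.

**Long foot:** from the last pictures its tilt is about 0.4°, its tip is about 219 mm above the bin's floor, and it is centred at bin x ≈ 1–3 mm, y ≈ 46 mm.

**Bar:** it looks unchanged in the before and after pictures.

**Short foot:** by eye it stands at the same pixel, (450,241), in the top view. The automatic before/after comparison of that patch did not agree: its mean difference was about 32, against 4 for the bar. I put that down to changed shadows and lighting, but I didn't measure the short foot separately before handing in. The gripper was not meant to touch it, and the wrist showed no unexpected force.

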